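# Grope for the slide cassette in the dark box and weigh it

## Task

Lift the lid of the light-tight sample box to its stop, feel about under it for the sealed slide cassette lying somewhere inside, take it out and set it down gently on the pan of the bench balance. Then shut the box lid fully again and leave the cassette alone on the pan; do not disturb the bottle, the carton or the dish.

Things in the scene. Friction and masses are not known exactly. Their poses are not given: they have to be found in the camera images.
- box: Light-tight sample box, grey outside, black inside, fixed to the bench; origin at the centre of its underside, z up, front towards its own -x (to the robot), long side along its y. Outside 160 (x) by 270 (y) by 58 mm high without the lid; walls and floor 5 mm thick, inside 150 by 260 mm. Inside it is only one loose slide cassette, hidden and not tracked.
- box_floor (a point): Centre of the box's inner floor, 5 mm above the bench. The hidden cassette stands on this floor on its 80 x 30 mm base: its centre 12 to 30 mm from this point towards the box's +x (rear) and anywhere within 78 mm to either side along the box's y, its length along the box's x within 0.2 rad.
- box_mouth (a point): Centre of the box's top opening, 58 mm above the bench. About the cassette, which must be found by touch: a black closed block with a dark metal band, 80 mm long, 30 mm wide, 42 mm high, 0.32 to 0.5 kg, so its top is 11 mm below the box rim. It slides on the floor when pushed with 1.5 to 6 N.
- lid (a joint): Angle of the black box lid, rad: 0 shut, 0.8 at its stop, where it still roofs most of the box: reach in from the front with tilted fingers. Plate 195 mm (front to hinge) x 270 x 6 mm, 0.35 kg, orange strip at the front edge, no handle. A friction hinge keeps it where it is left; 2 to 6 N on top pushes it shut.
- lid_lip (a point): Middle of the lower front edge of the lid (moves with it), 195 mm from the hinge line; when shut, 58 mm above the bench. The lid overhangs the front wall by 35 mm along its full width; hook it up from beneath this lip with 3 to 8 N.
- lid_hinge (a point): Middle of the lid's hinge line, on the far (+x) top edge of the box, 80 mm behind the box centre and 58 mm above the bench; the line runs along the box's y.
- balance: White bench balance, fixed; housing 200 (x) by 180 (y) mm, 50 mm high; origin at the centre of its underside. It carries the steel pan. Display strip on its robot side.
- pan (a joint): How far the balance pan is pressed down, m: 0 empty, about 0.002 to 0.004 with the cassette resting on it (any face down will do), 0.012 at its stop. Spring 1300 N/m.
- pan_top (a point): Centre of the pan's upper face. The pan is a flat square steel plate 130 x 130 mm, sides along the balance's x and y, top 68 mm above the bench when empty.
- bottle: Bystander: brown bottle with white cap, 56 mm across, 125 mm high, standing; origin at the centre of its underside.
- carton: Bystander: white carton with a green band, 58 x 62 mm, 110 mm high, standing; origin at the centre of its underside.
- dish: Bystander: covered glass dish, 80 mm across, 19 mm high; origin at the centre of its underside.

How it is judged (in metres and radians):
On the way, in this order (a step that is already met when the one before it is completed fails the run):
1. the lid is raised to its stop (above 0.7 rad) (value of joint lid above 0.7 rad), for 0.2 s.
2. the cassette's weight rests on the pan (value of joint pan above 0.0012 m and contact force between balance and anything else above 2.2 N and contact force between balance and the fingers below 0.1 N), for 0.3 s.
At the end, for the whole second after the job is handed in: The lid is shut (under 0.05 rad) and the cassette's weight is at rest on the balance (any face down): pan pressed down 1.2 to 5.5 mm, load above 2.2 N, pan still (value of joint lid below 0.05 rad and value of joint pan between 0.0012 and 0.0055 m and contact force between balance and anything else above 2.2 N and velocity of joint pan between -0.005 and 0.005 m/s); the robot touches nothing.
It fails at once if the balance is struck or overloaded (over 30 N) (contact force between balance and anything else above 30 N).
It fails at once if the bottle, carton or dish is moved over 20 mm (distance of any of bottle, carton, dish from where it was at the start of the episode above 0.02 m).
It also fails if it takes over 72 s, if anything falls off the work surface, if the arm or the gripper's body presses on something with over 40 N, if the wrist force passes 120 N, or if a joint passes its speed limit or range.

## Robot

A 6-joint arm with a two-finger parallel gripper is mounted at the origin on the work surface. World frame = base frame: x ahead of the robot, y to its left, z up, the work surface at z = 0. Lengths are in mm, angles in rad, forces in N, time in s.
With the tool pointing down it reaches from about 350 to 975 mm from the base axis. Payload 7.1 kg.
Tool frame: the origin (TCP) lies on the front face of the gripper's body, between the roots of the fingers; the fingertips stand 80 mm ahead of it and the grasp point (between the pads) lies 61 mm ahead of it (env.tips_ahead is the distance from the TCP to the fingertips, in mm); z points along the fingers, y is the direction in which the jaws open and shut (so a half turn about z gives the same grasp; the last joint's range is limited). The gripper opens to 88 mm and grips with 3 to 60 N. Pads are 20 mm wide; open, the fingers measure 115 mm over their backs; the gripper's body (75 mm by 178 mm) begins 61 mm behind the grasp point.
Start: joints at [-1.142, 0.423, 1.63, -0, 1.089, -0.019], TCP at [270.629, -563.352, 302.675] pointing down, gripper open.
Joint ranges: [-3, 3], [-0.9, 2.11], [0.09, 2.58], [-1.31, 4.45], [0.11, 2.69], [-2.54, 2.54]. Speed limits (rad/s): [2.39, 2.39, 3.01, 3.14, 3.14, 3.14].

## Interface

Orientations are given as a unit quaternion [x, y, z, w].
In Python, from station import env, set_gripper, viewer, workorder gives the robot as it stands. Calls block until the motion is done:
- env.reach(position, orientation): joint-space move of the TCP to a pose.
- env.move_l(position, rot=None, rate=150, f_stop=None): straight line of the TCP; rot=None keeps the orientation; rate is the mean speed in mm/s. With f_stop (N) it stops when the force on the tool has changed by that much, and returns True; else False.
- env.move_joints(angles): joint-space move.
- set_gripper(opening): finger opening in mm; the grip force is fixed at half the most; returns when the fingers have stopped.
- env.hold(seconds).
- env.ik(position, orientation): joint angles nearest the present ones, or None.
- env.read_state(): the state.
- viewer.camera(name): name is "scene" or "top" or "wrist"; returns the picture (420x560x3 uint8, blue, green, red); there is no depth.
- viewer.camera_params(name): a dict with "fx", "fy", "cx", "cy" (pixels), "pose" (4x4, takes a point from camera to world coordinates); the wrist camera has in their place "tool_from_camera" (4x4, takes a point from camera to tool coordinates, whose origin is the TCP and whose axes are the flange's). Camera axes: x right, y up, looking along -z (the intrinsics and any distortion apply to the point x, -y, -z); pixel columns grow to the right and rows downward; lengths in mm; the calibration is good to about 2 mm. The wrist camera is an equidistant fisheye: a pixel r from the principal point sees the ray r / f radians off the axis. A picture is of the moment at which its call begins: read the wrist's pose just before it. camera_params takes no time and is no camera call.
A pose or a line that the arm cannot do raises env.IKError and nothing moves.
- workorder.sign_off(): hands the job in, once; it reports no verdict.
The state is a dict: "time_s": time; "qpos": joint angles; "dq": joint speeds; "tau": joint torques, N m; "tool_pos": TCP position; "orientation": TCP orientation; "force": force on the tool from outside, world axes, zero at the start; "wrist_torque": the same for the moment, N m; "width": finger opening in mm.
Only numpy, scipy, OpenCV 4.12 (cv2) and the standard library are available. Lean on these libraries where they do the work, as an engineer would, in place of code of your own. Each camera call takes 0.05 s, during which the arm holds its last target.

## Working session

There is one attempt and no reset: what is moved stays moved. The work goes in short steps, each a Python script; the robot and the scene stay as the last script left them, time stands still between calls to the robot, and variables do not carry over. Pictures are saved under pics/ and viewed, and the job is handed in when it is done.

```bash
ls; mkdir -p pics; python3 - <<'E'
from station import env, viewer
import cv2
for n in("scene","top","wrist"):
    s=env.read_state()
    cv2.imwrite(f"pics/a_{n}.png",viewer.camera(n)); p=viewer.camera_params(n); print(n,p)
print(env.read_state())
E
```

```text
pics
scene {'fx': 413.97925308634046, 'fy': 413.97925308634046, 'cx': 281.35659448716103, 'cy': 208.91435591417292, 'pose': array([[-5.61212551e-02, -6.06893522e-01,  7.92799254e-01,
         1.09959627e+03],
       [ 9.98423700e-01, -3.35396136e-02,  4.50023342e-02,
         6.90386891e+01],
       [-7.21444406e-04,  7.94075152e-01,  6.07819161e-01,
         4.88106767e+02],
       [ 0.00000000e+00,  0.00000000e+00,  0.00000000e+00,
         1.00000000e+00]])}
top {'fx': 510.1877036271836, 'fy': 510.1877036271836, 'cx': 281.46726308220155, 'cy': 210.94594178848232, 'pose': array([[ 8.10843637e-02,  9.71336834e-01, -2.23450398e-01,
         3.53042537e+02],
       [-9.96699490e-01,  7.99040047e-02, -1.43344607e-02,
         4.74391840e+01],
       [ 3.93099192e-03,  2.23875198e-01,  9.74609893e-01,
         1.08240470e+03],
       [ 0.00000000e+00,  0.00000000e+00,  0.00000000e+00,
         1.00000000e+00]])}
wrist {'fx': 325.19226210127806, 'fy': 325.19226210127806, 'cx': 276.860376057008, 'cy': 207.63010308655657, 'tool_from_camera': array([[-3.04624102e-04,  9.61651492e-01,  2.742
[... 265 characters left out ...]

         1.00000000e+00]])}
{'time_s': 0.15, 'qpos': array([-1.14198505e+00,  4.23654577e-01,  1.63042479e+00,  4.52061132e-05,
        1.08859495e+00, -1.90051724e-02]), 'dq': array([-0.00016639, -0.00291249, -0.00199025,  0.00139348,  0.0010703 ,
       -0.00051913]), 'tau': array([-4.54543515e-04, -5.44990396e+01, -2.73919916e+01,  6.43395167e-02,
        2.04820849e-02, -6.39239420e-05]), 'tool_pos': array([ 270.53006781, -563.09015209,  302.12215381]), 'orientation': array([ 9.75039295e-01,  2.22031710e-01, -9.04427784e-05, -5.33590619e-04]), 'force': array([ 0.41164428, -0.25948078,  0.80578052]), 'wrist_torque': array([0.03953511, 0.02698279, 0.02254414]), 'width': 87.73876405265591}
```

View pics/a_scene.png

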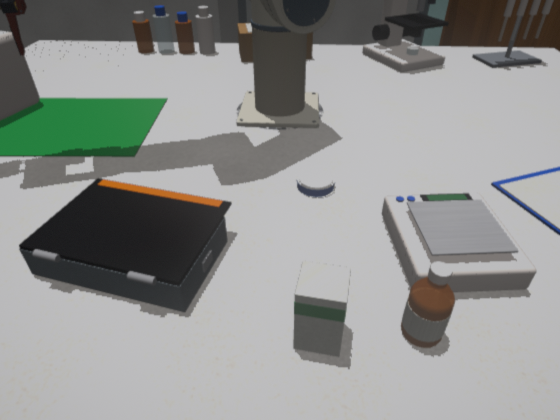

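View pics/a_top.png

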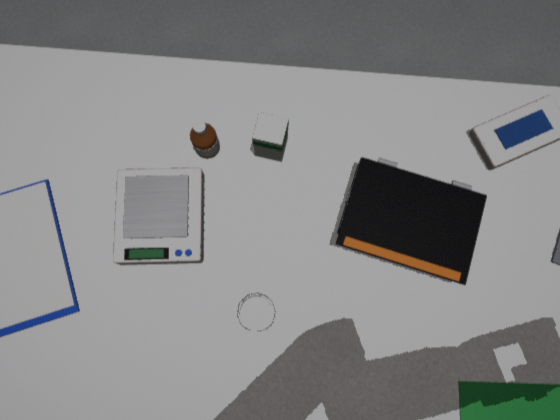

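The top view shows the box lid with corners near (368,160), (485,192), (464,282) and (337,248). The pan is at about (156,207), the bottle at (204,137), the carton at (270,130) and the dish at (256,312). I'll enlarge the crops to get closer readings.

```bash
python3 - <<'E'
import cv2
im=cv2.imread("pics/a_top.png")
cv2.imwrite("pics/c1.png",cv2.resize(im[145:295,320:500],None,fx=4,fy=4,interpolation=cv2.INTER_CUBIC))
cv2.imwrite("pics/c2.png",cv2.resize(im[100:280,100:300],None,fx=3.3,fy=3.3,interpolation=cv2.INTER_CUBIC))
E
```

```text
(no output)
```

View pics/c1.png

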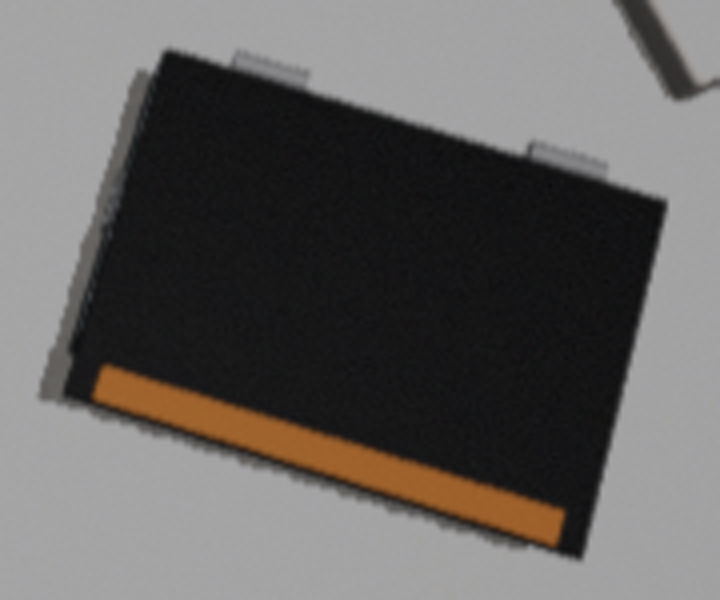

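View pics/c2.png

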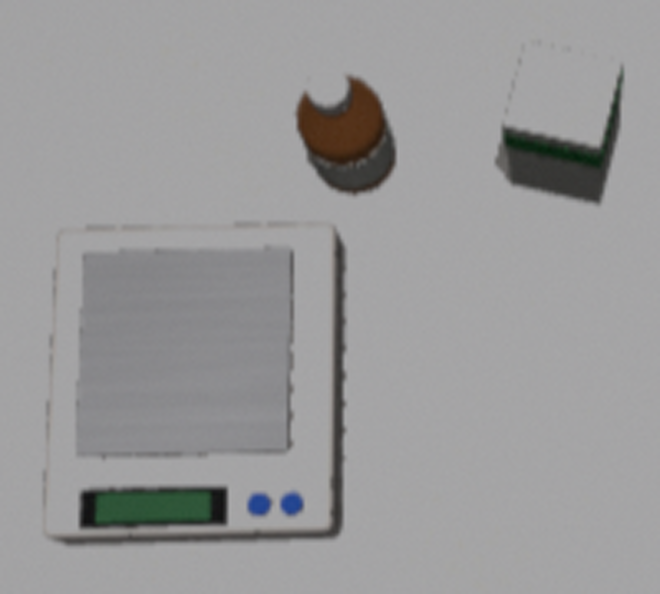

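In the crops, the lid top corners are at (165,50), (666,202), (582,558) and (65,395). The pan corners are at (83,252), (293,248), (290,451) and (77,455).

```bash
cat > h.py <<'E'
import numpy as np
from scipy.spatial.transform import Rotation as R
from station import env,set_gripper,viewer,workorder
def pix(name,uv,z):
    p=viewer.camera_params(name);T=p["pose"];u,v=uv
    d=T[:3,:3]@np.array([(u-p["cx"])/p["fx"],-(v-p["cy"])/p["fy"],-1])
    o=T[:3,3];return o+d*(z-o[2])/d[2]
E
python3 - <<'E'
from h import *
L=np.array([pix("top",(320+a/4,145+b/4),64) for a,b in [(165,50),(666,202),(582,558),(65,395)]])
print(L.round(1),L.mean(0))
e=L[0]-L[1];e2=L[3]-L[2];print(np.linalg.norm(e),np.linalg.norm(e2),np.linalg.norm(L[0]-L[3]),np.linalg.norm(L[1]-L[2]))
for d in(e,e2): print("yaw(y axis)",np.arctan2(-d[0],d[1]))
for d in(L[0]-L[3],L[1]-L[2]): print("yaw x",np.arctan2(d[1],d[0]))
P=np.array([pix("top",(100+a/3.3,100+b/3.3),68) for a,b in [(83,252),(293,248),(290,451),(77,455)]])
print(P.round(1),P.mean(0)); d=P[0]-P[3];print(np.arctan2(d[1],d[0]))
C=np.array([pix("top",(100+a/3.3,100+b/3.3),110) for a,b in [(520,40),(622,65),(603,150),(503,128)]]);print("carton",C.mean(0))
print("bottle",pix("top",(100+330/3.3,100+92/3.3),125),"dish",pix("top",(256,312),15))
# scene check lid: orange strip
for uv in [(101,186),(231,207),(190,267),(31,233)]: print(pix("scene",uv,64).round(1))
E
```

```text
[[ 715.1  -95.2   64. ]
 [ 653.9 -357.1   64. ]
 [ 467.2 -313.9   64. ]
 [ 527.9  -53.3   64. ]] [ 590.98984257 -204.87439408   64.        ]
268.8947295322746 267.5029879898224 191.81566910465594 191.6744605157388
yaw(y axis) -0.22944860755620375
yaw(y axis) -0.22895025674250435
yaw x -0.22014553535738107
yaw x -0.22739995281126232
[[632.3 390.8  68. ]
 [645.7 259.9  68. ]
 [517.1 246.   68. ]
 [504.1 375.1  68. ]] [574.80556727 317.95623042  68.        ]
0.12133973841284579
carton [744.43146073  98.20173667 110.        ]
bottle [729.00632362 237.63587284 125.        ] dish [381.3292612   97.98461021  15.        ]
[ 496.1 -293.6   64. ]
[545.8 -47.9  64. ]
[689.5 -84.7  64. ]
[ 630.1 -350.7   64. ]
```

```bash
cat >> h.py <<'E'
BC=np.array([608.0,-208.8,0.]); BY=-0.227
LIP=np.array([-115.,58.]);HX,HZ=80.,58.
def b2w(p): return BC+R.from_euler("z",BY).apply(p)
def ori(a,yaw=BY,flip=False):
    # tool z tilted: a = angle below horizontal; tool y = box y, tool x away from the lid
    z=np.array([np.cos(a),0,-np.sin(a)]);y=np.array([0,1.,0]) if not flip else np.array([0,-1.,0])
    x=np.cross(y,z);M=np.column_stack([x,y,z])
    return (R.from_euler("z",yaw)*R.from_matrix(M)).as_quat()
def tcp_of(pt,a,ahead,yaw=BY,up=0.):
    """world pt at 'ahead' mm along tool z, 'up' mm toward the lid side"""
    z=np.array([np.cos(a),0,-np.sin(a)]);u=np.array([np.sin(a),0,np.cos(a)])
    return pt-R.from_euler("z",yaw).apply(z*ahead+u*up)
def lipw(th,y=0): return b2w(np.array([HX-195*np.cos(th),y,HZ+195*np.sin(th)]))
def st(m=""):
    s=env.read_state();print(m,"t%.1f"%s["time_s"],s["tool_pos"].round(1),"F",s["force"].round(1),"w%.1f"%s["width"]);return s
def lift_pose(th,gap=0,ins=25,th0=0.8):
    a=np.radians(30+22*min(th/th0,1));
    return tcp_of(lipw(th),a,80-ins,up=10+gap),ori(a)
E
python3 - <<'E'
from h import *
def T(n,p,o):
    q=env.ik(p,o);print(n,p.round(0),None if q is None else q.round(2))
for fl in(False,True):
  for th in(0,.4,.8):
    a=np.radians(30+22*th/.8);T(f"lift{th}",tcp_of(lipw(th),a,55,up=10),ori(a,flip=fl))
  a=np.radians(48)
  for y in(-110,0,110): T(f"in{y}",tcp_of(b2w([5,y,40.]),a,61),ori(a,flip=fl))
  P=np.array([575,318,103.])
  for yaw in(.121,.5): T(f"pan{yaw}",tcp_of(P,a,61,yaw),ori(a,yaw,fl))
E
```

```text
lift0 [ 445. -171.   77.] [-0.51  0.92  2.41  2.88  1.23  1.52]
lift0.4 [ 464. -176.  162.] [-0.47  0.52  2.37  2.82  0.61  1.68]
lift0.8 [ 513. -187.  235.] None
in-110 [ 548. -308.   85.] [-0.63  0.72  2.03  2.41  0.4   1.95]
in0 [ 573. -201.   85.] [-0.4   0.71  2.09  2.84  0.4   1.72]
in110 [598. -94.  85.] [-0.16  0.71  2.1   3.26  0.4   1.51]
pan0.121 [534. 313. 148.] [0.63 0.59 2.04 4.29 0.37 0.84]
pan0.5 [539. 298. 148.] [0.48 0.58 2.08 3.09 0.25 1.6 ]
lift0 [ 445. -171.   77.] [-0.51  0.92  2.41  2.88  1.23 -1.63]
lift0.4 [ 464. -176.  162.] [-0.47  0.52  2.37  2.82  0.61 -1.47]
lift0.8 [ 513. -187.  235.] [-0.42  0.31  2.18  1.58  0.12 -0.17]
in-110 [ 548. -308.   85.] [-0.63  0.72  2.03  2.41  0.4  -1.19]
in0 [ 573. -201.   85.] [-0.4   0.71  2.09  2.84  0.4  -1.43]
in110 [598. -94.  85.] [-0.16  0.71  2.1   3.26  0.4  -1.63]
pan0.121 [534. 313. 148.] [ 0.63  0.59  2.04  4.29  0.37 -2.3 ]
pan0.5 [539. 298. 148.] [ 0.48  0.58  2.08  3.09  0.25 -1.54]
```

```bash
cat >> h.py <<'E'
def lift_pose(th,ins=23,gap=0.,a0=30,a1=36):
    a=np.radians(a0+(a1-a0)*min(th/.8,1))
    if th<=a: return tcp_of(lipw(th),a,80-ins,up=10+gap),ori(a)
    r=195-ins
    return tcp_of(b2w(np.array([HX-r*np.cos(th),0,HZ+r*np.sin(th)])),a,80,up=10+gap),ori(a)
E
python3 - <<'E'
from h import *
def T(n,p,o):
    q=env.ik(p,o);print(n,p.round(0),None if q is None else q.round(2))
for th in(0,.2,.4,.6,.8): T(f"lift{th}",*lift_pose(th))
for ad in(38,43,48):
  a=np.radians(ad)
  for t in(0,50,100,150):
    for y in (-80,80):
      T(f"a{ad} t{t} {y}",tcp_of(b2w([5,y,40.]),a,61+t),ori(a))
  for z in(103,200):
    for yaw in(.12,.3,.5,.7):
      P=np.array([575,318,z]);T(f"pan{z} {yaw}",tcp_of(P,a,61,yaw),ori(a,yaw))
E
```

```text
lift0 [ 443. -171.   78.] [-0.51  0.92  2.41  2.88  1.23  1.51]
lift0.2 [ 447. -172.  118.] [-0.5   0.77  2.43  2.87  1.08  1.55]
lift0.4 [ 459. -174.  157.] [-0.49  0.62  2.42  2.86  0.89  1.61]
lift0.6 [ 478. -179.  192.] [-0.47  0.49  2.37  2.83  0.7   1.67]
lift0.8 [ 500. -184.  220.] [-0.45  0.41  2.32  2.78  0.54  1.75]
a38 t0 -80 [ 548. -277.   78.] [-0.59  0.79  2.11  2.68  0.69  1.71]
a38 t0 80 [ 584. -121.   78.] [-0.22  0.79  2.16  3.15  0.72  1.57]
a38 t50 -80 [ 510. -268.  108.] [-0.63  0.71  2.2   2.64  0.7   1.71]
a38 t50 80 [ 546. -112.  108.] [-0.22  0.71  2.26  3.15  0.73  1.57]
a38 t100 -80 [ 471. -259.  139.] [-0.67  0.62  2.28  2.59  0.7   1.73]
a38 t100 80 [ 507. -103.  139.] [-0.22  0.62  2.34  3.15  0.73  1.57]
a38 t150 -80 [ 433. -250.  170.] [-0.72  0.52  2.36  2.51  0.69  1.76]
a38 t150 80 [469. -95. 170.] [-0.22  0.52  2.43  3.15  0.71  1.57]
pan103 0.12 [527. 312. 141.] [0.67 0.65 2.1  3.96 0.6  1.21]
pan103 0.3 [529. 304. 141.] [0.59 0.64 2.14 3.57 0.57 1.39]
pan103 0.5 [533. 295. 141.] [0.48 0.64 2.16 3.11 0.56 1.58]
pan103 0.7 [538. 287. 141.] [0.38 0.
[... 1506 characters left out ...]
 122.] [-0.22  0.61  2.18  3.15  0.38  1.57]
a48 t100 -80 [ 490. -264.  160.] [-0.62  0.51  2.19  2.34  0.37  2.04]
a48 t100 80 [ 526. -108.  160.] [-0.22  0.5   2.25  3.15  0.34  1.57]
a48 t150 -80 [ 457. -256.  197.] [-0.66  0.4   2.25  2.16  0.34  2.2 ]
a48 t150 80 [ 493. -100.  197.] [-0.22  0.37  2.31  3.15  0.28  1.56]
pan103 0.12 [534. 313. 148.] [0.63 0.59 2.04 4.29 0.37 0.84]
pan103 0.3 [536. 306. 148.] [0.56 0.58 2.07 3.81 0.29 1.12]
pan103 0.5 [539. 298. 148.] [0.48 0.58 2.08 3.09 0.25 1.6 ]
pan103 0.7 [544. 292. 148.] [0.4  0.58 2.07 2.4  0.3  2.07]
pan200 0.12 [534. 313. 245.] None
pan200 0.3 [536. 306. 245.] None
pan200 0.5 [539. 298. 245.] None
pan200 0.7 [544. 292. 245.] None
```

```bash
python3 - <<'E'
from h import *
import cv2
st()
p,o=lift_pose(0,gap=12)
pre=p-R.from_quat(o).apply([0,0,60])+[0,0,15]
q=env.ik(pre,o);print(q)
hi=env.ik(pre+[0,0,120],o);print("hi",hi)
set_gripper(0);st("closed")
j=np.array(hi);j[0]=-1.0
env.move_joints(j);st("flip")
env.reach(pre,o);st("pre")
env.move_l(p-R.from_quat(o).apply([0,0,25]),o,rate=80,f_stop=4);st("p")
cv2.imwrite("pics/l0.png",viewer.camera("scene"))
E
```

```text
t0.1 [ 270.5 -563.1  302.1] F [ 0.4 -0.3  0.8] w87.7
[-0.58313457  0.8818328   2.54682415  2.82448217  1.31840397  1.46867185]
hi [-0.58313457  0.36756605  2.57339298  2.732142    0.86093196  1.66253722]
closed t1.5 [ 270.6 -563.4  302.7] F [0.1 0.2 0.4] w0.2
flip t3.8 [ 289.9 -301.   232.7] F [-0.1  0.7 -0.2] w0.7
pre t4.7 [ 386.6 -158.   112.7] F [-0.4 -0.  -0.4] w0.4
p t5.4 [ 415.9 -164.2   79.8] F [ 0.4 -0.3 -0.6] w0.4
```

View pics/l0.png

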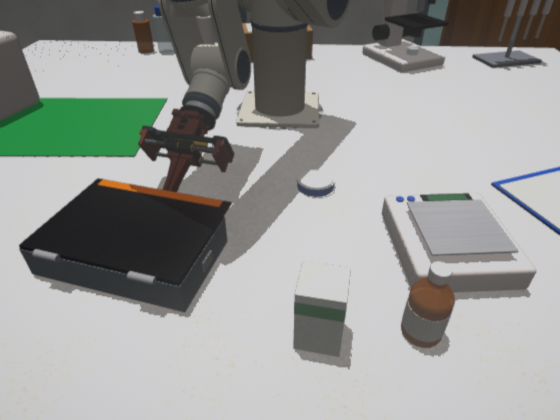

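The closed fingers are at the middle of the lip, at about pixel (165,190). Next I'll insert them and lift.

```bash
python3 - <<'E'
from h import *
import cv2
p,o=lift_pose(0,gap=8)
print(env.move_l(p,o,rate=80,f_stop=6));st("under")
for th in np.arange(.1,.71,.1):
    env.move_l(*lift_pose(th),rate=110);
st("0.7")
for th in (.76,.82):
    r=env.move_l(*lift_pose(th),rate=40,f_stop=15); s=st(f"{th} {r}")
    if r:break
env.hold(.25)
cv2.imwrite("pics/l1.png",viewer.camera("scene"))
E
```

```text
False
under t6.0 [ 439.5 -169.7   71. ] F [ 0.4  0.4 -0.7] w0.6
0.7 t8.3 [ 488.5 -181.2  206.7] F [ 0.5  0.3 -0.5] w0.5
0.76 False t8.8 [ 495.3 -182.7  214.8] F [-2.   1.1 -2.8] w0.7
0.82 False t9.2 [ 500.7 -183.9  220.7] F [-7.2  1.  -9. ] w0.2
```

View pics/l1.png

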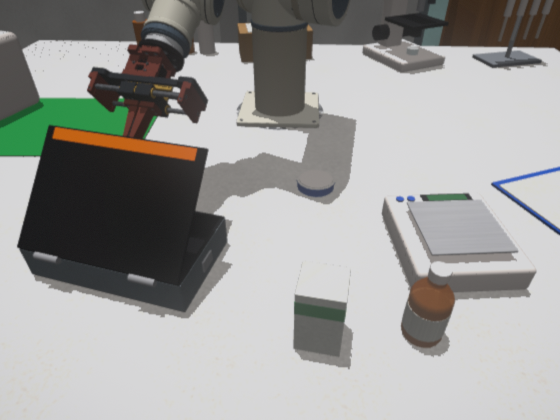

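```bash
python3 - <<'E'
from h import *
import cv2
a=np.radians(48);o=ori(a)
s=env.read_state();p=s["tool_pos"];Rm=R.from_quat(s["orientation"])
env.move_l(p+Rm.apply([25,0,-50]),rate=150)   # away from lid (tool +x) and back
env.move_l(tcp_of(b2w([3,0,40.]),a,61+110),o,rate=150);st("pre")
r=env.move_l(tcp_of(b2w([3,0,40.]),a,61),rate=90,f_stop=4);st(f"in {r}")
cv2.imwrite("pics/l2.png",viewer.camera("scene"))
if not r:
    r=env.move_l(tcp_of(b2w([3,100,40.]),a,61),rate=55,f_stop=2);s=st(f"sweep+ {r}")
    print("box",R.from_euler("z",-BY).apply(s["tool_pos"]-BC))
E
```

```text
pre t10.7 [ 499.4 -183.5  166.9] F [ 0.  -1.   0.9] w0.5
in True t11.5 [ 547.4 -194.8  113.1] F [ 0.7 -0.5  5.2] w0.7
```

View pics/l2.png

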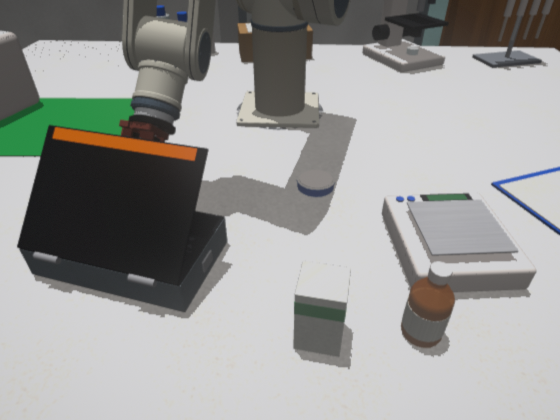

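The fingertip met something at z = 113.1 − 59.5 − 6.7 ≈ 47 mm, which is the cassette's top face near y ≈ 0. I'll find its side face next.

```bash
python3 - <<'E'
from h import *
a=np.radians(48);o=ori(a)
inv=lambda p:R.from_euler("z",-BY).apply(p-BC)
G=lambda s:(inv(s["tool_pos"]+R.from_quat(s["orientation"]).apply([0,0,61]))).round(1)
s=st();print("g",G(s))
g=G(s)
up=b2w(g+[-8,0,8]);env.move_l(tcp_of(up,a,61),rate=100)
env.move_l(tcp_of(b2w(g+[-8,62,8]),a,61),rate=130)
r=env.move_l(tcp_of(b2w([3,62,40.]),a,61),rate=90,f_stop=4);s=st(f"in {r}")
if not r:
    r=env.move_l(tcp_of(b2w([3,-30,40.]),a,61),rate=45,f_stop=2);s=st(f"sweep- {r}");print("g",G(s))
E
```

```text
t11.6 [ 547.3 -194.8  113.3] F [ 0.5 -0.5  3.4] w0.6
g [-21.4   0.   68.1]
in False t13.1 [ 584.8 -140.    85.1] F [-0.5  0.1 -0.1] w0.3
sweep- True t14.2 [ 575.1 -181.4   84.9] F [-0.8  0.2  0.6] w0.3
g [ 2.5 19.3 39.5]
```

The side face is at y ≈ 19.3 − 13.5 = 6, so the cassette's centre is at y ≈ −9. The touch on top means the front end lies at x ≤ −16, so the centre is at x ≈ 12 to 24. Now I'll straddle and grip it.

```bash
python3 - <<'E'
from h import *
a=np.radians(48);o=ori(a)
inv=lambda p:R.from_euler("z",-BY).apply(p-BC)
G=lambda s:(inv(s["tool_pos"]+R.from_quat(s["orientation"]).apply([0,0,61]))).round(1)
env.move_l(tcp_of(b2w([3,26,40]),a,61),rate=80)
env.move_l(tcp_of(b2w([-31,26,77]),a,61),rate=130)
env.move_l(tcp_of(b2w([-31,-9,77]),a,61),rate=130)
set_gripper(64);st("open")
r=env.move_l(tcp_of(b2w([14,-9,39.5]),a,61),rate=80,f_stop=4);s=st(f"in {r}");print(G(s))
if not r:
    set_gripper(0);s=st("grip")
E
```

```text
open t16.5 [ 536.  -201.4  122.3] F [-0.3  0.5  0.7] w64.2
in False t17.4 [ 579.5 -211.4   84.7] F [-0.4  0.4 -0.1] w63.8
[13.5 -8.9 39.2]
grip t18.0 [ 580.  -211.8   85.2] F [-1.9 -2.6  3.4] w29.8
```

The gripper closed to 29.8 mm, so the cassette is held. I'll withdraw it past the lid.

```bash
python3 - <<'E'
from h import *
import cv2
a=np.radians(48);o=ori(a)
d=np.array([-.574,0,.819])
g=np.array([14,-9,39.5])
r=env.move_l(tcp_of(b2w(g+d*25),a,61),rate=60,f_stop=14);st(f"{r}")
if not r:
    r=env.move_l(tcp_of(b2w(g+d*74),a,61),rate=70,f_stop=12);st(f"{r}")
if not r:
    r=env.move_l(tcp_of(b2w(g+d*74+[-90,0,30]),a,61),rate=90,f_stop=12);st(f"{r}")
cv2.imwrite("pics/l3.png",viewer.camera("scene"));cv2.imwrite("pics/l3w.png",viewer.camera("wrist"))
E
```

```text
False t18.6 [ 565.8 -208.3  105.6] F [-0.5  0.4 -4.1] w29.7
False t19.4 [ 538.6 -202.1  145.6] F [-0.1  0.1 -3.6] w29.8
False t20.6 [ 451.4 -182.   175.5] F [-0.3 -0.7 -3.5] w29.7
```

View pics/l3.png

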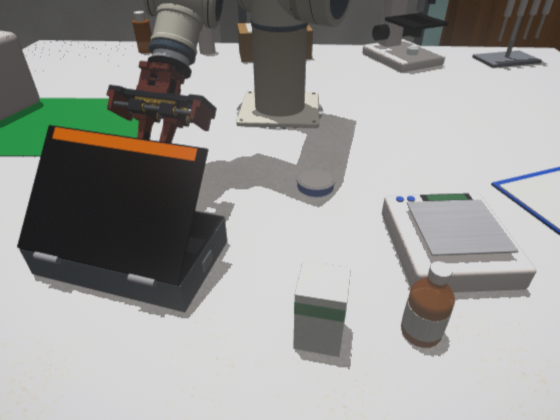

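View pics/l3w.png

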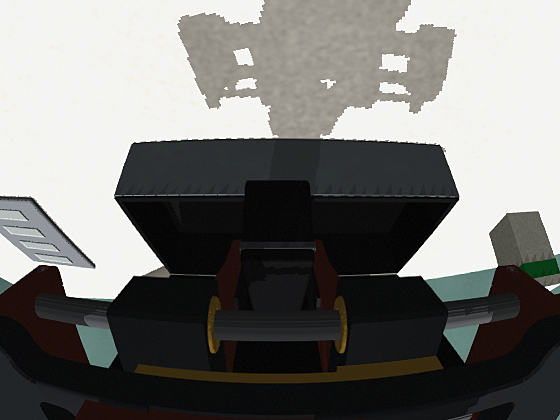

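The cassette hangs between the fingers with a load of about 3.6 N. In the wrist view its front face spans rows ~182 (bottom edge, columns 245–311) to ~245 (top edge, columns 240–316). From those I'll estimate its pitch and overhang.

```bash
python3 - <<'E'
from h import *
import cv2
from scipy.optimize import least_squares
im=cv2.imread("pics/l3w.png");cv2.imwrite("pics/l3c.png",cv2.resize(cv2.convertScaleAbs(im[160:300,190:370],alpha=3,beta=10),None,fx=4,fy=4))
P=viewer.camera_params("wrist");T=np.linalg.inv(P["tool_from_camera"])
a=np.radians(48)
def proj(p):
    c=T[:3,:3]@p+T[:3,3];x,y,z=c[0],-c[1],-c[2];r=np.hypot(x,y);th=np.arctan2(r,z)
    return P["cx"]+P["fx"]*th*x/r,P["cy"]+P["fx"]*th*y/r
def pt(dx,dz,phi): # box-frame offset from g, (x,z), rotated pitch phi -> tool coords
    x=dx*np.cos(phi)-dz*np.sin(phi);z=dx*np.sin(phi)+dz*np.cos(phi)
    return np.array([-(x*np.sin(a)+z*np.cos(a)),0,61+x*np.cos(a)-z*np.sin(a)])
f=lambda q:[proj(pt(-q[0],7.5,q[1]))[1]-245,proj(pt(-q[0],-34.5,q[1]))[1]-182]
s=least_squares(f,[35,0]);print(s.x,s.fun)
E
```

```text
[31.23018426  0.28148963] [-9.45306056e-11  1.77351467e-11]
```

View pics/l3c.png

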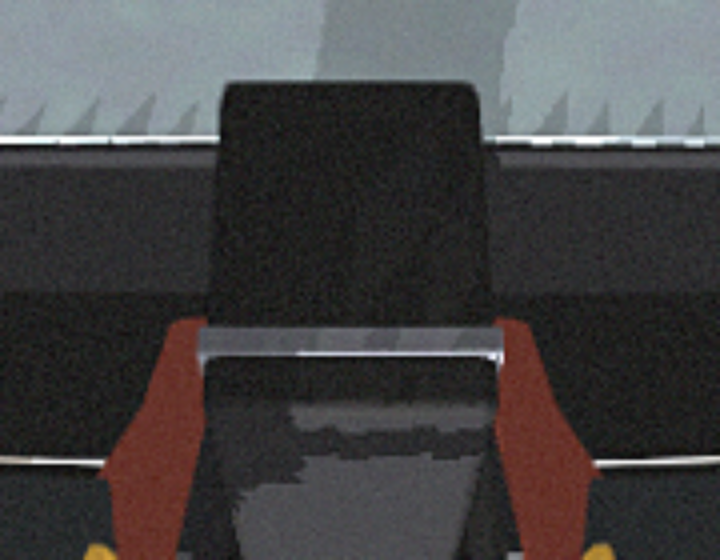

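```bash
python3 - <<'E'
from h import *
from scipy.optimize import least_squares
P=viewer.camera_params("wrist");T=np.linalg.inv(P["tool_from_camera"])
a=np.radians(48)
def proj(p):
    c=T[:3,:3]@p+T[:3,3];x,y,z=c[0],-c[1],-c[2];r=np.hypot(x,y);th=np.arctan2(r,z)
    return P["cx"]+P["fx"]*th*x/r,P["cy"]+P["fx"]*th*y/r
def pt(dx,dz,phi,y=0):
    x=dx*np.cos(phi)-dz*np.sin(phi);z=dx*np.sin(phi)+dz*np.cos(phi)
    return np.array([-(x*np.sin(a)+z*np.cos(a)),y,61+x*np.cos(a)-z*np.sin(a)])
for row in(245,250,255,260):
  f=lambda q:[proj(pt(-q[0],7.5,q[1]))[1]-row,proj(pt(-q[0],-34.5,q[1]))[1]-180.5]
  s=least_squares(f,[35,0]);q=s.x
  w=[proj(pt(-q[0],z,q[1],15))[0]-proj(pt(-q[0],z,q[1],-15))[0] for z in(7.5,-34.5)]
  print(row,q,w)
for F in(30,36,42): print(F,[proj(pt(-F,z,0))[1] for z in(7.5,-34.5)])
E
```

```text
245 [32.00276789  0.26387034] [np.float64(73.9765582180512), np.float64(60.09833205469877)]
250 [31.53284648  0.2053938 ] [np.float64(74.27014261341984), np.float64(61.00309295226353)]
255 [31.22706263  0.14438217] [np.float64(74.5711192157276), np.float64(62.0174959907701)]
260 [31.1444473  0.0806035] [np.float64(74.9113473147539), np.float64(63.17912994414087)]
30 [np.float64(267.3905989605834), np.float64(182.39450231266042)]
36 [np.float64(261.6921461666936), np.float64(174.4853347568955)]
42 [np.float64(255.4657421031701), np.float64(166.04750800356254)]
```

The readings are consistent with a level cassette whose centre is about 9 mm ahead of the grasp point. I'll carry it clear of the lid corner to above the pan.

```bash
python3 - <<'E'
from h import *
import cv2
a=np.radians(48)
PC=np.array([575,318,68.]);yaw=.3
fw=np.array([np.cos(yaw),np.sin(yaw),0])
def pp(h): return tcp_of(PC+[0,0,34.5+h]-9*fw,a,61,yaw)
print(env.ik(np.array([420,-60,178.]),ori(a,-.1)),env.ik(pp(40),ori(a,yaw)),env.ik(pp(0),ori(a,yaw)))
env.move_l([415,-165,178],rate=120)
env.reach([420,-40,178],ori(a,-.1));st()
env.reach(pp(40),ori(a,yaw));st("above")
env.move_l(pp(12),rate=80);st()
cv2.imwrite("pics/l4.png",viewer.camera("scene"));cv2.imwrite("pics/l4t.png",viewer.camera("top"))
E
```

```text
[-0.20962089  0.37821204  2.47702044  2.97224096  0.44929722  1.6420043 ] [0.56958718 0.48977237 2.08566623 4.02698381 0.23228279 0.90130627] [0.56958718 0.57492071 2.09050362 3.79541731 0.29736562 1.14103275]
 t21.8 [421.1 -39.5 178.2] F [-0.1 -0.5 -4.4] w29.9
above t23.2 [527.5 301.8 187.5] F [ 0.1  0.2 -2.9] w30.1
 t23.7 [527.6 302.4 159.7] F [ 1.4  0.1 -4.2] w29.8
```

View pics/l4.png

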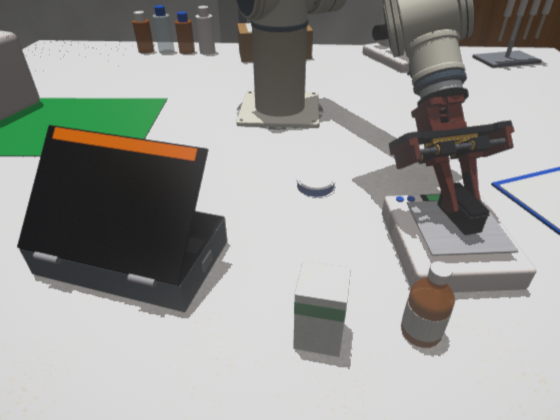

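View pics/l4t.png

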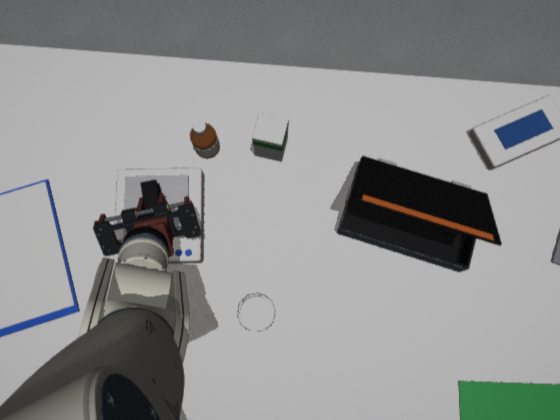

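The cassette is over the pan, at about (465,210) in the scene view and (152,195) in the top view. I'll lower it gently and release.

```bash
python3 - <<'E'
from h import *
import cv2
a=np.radians(48)
PC=np.array([575,318,68.]);yaw=.3
fw=np.array([np.cos(yaw),np.sin(yaw),0])
def pp(h): return tcp_of(PC+[0,0,34.5+h]-9*fw,a,61,yaw)
r=env.move_l(pp(-5),rate=18,f_stop=2.6);s=st(f"{r}")
env.hold(.2);st()
cv2.imwrite("pics/l5.png",viewer.camera("scene")[130:290,370:550].repeat(4,0).repeat(4,1))
E
```

```text
True t24.5 [527.3 303.2 145.6] F [1.6 1.1 0.3] w29.5
 t24.7 [527.  303.1 145.5] F [0.8 0.8 0.4] w30.0
```

View pics/l5.png

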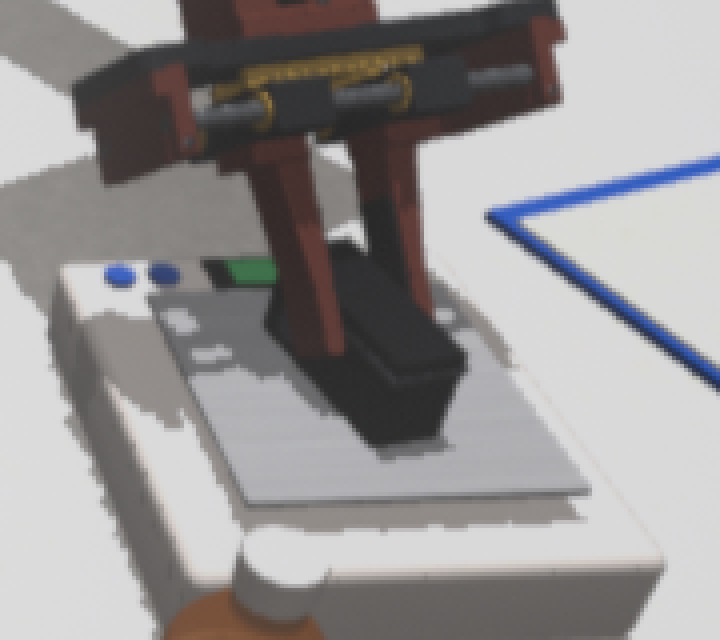

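The cassette stands on its base on the pan and the wrist load is about 0, so I'll release and back out.

```bash
python3 - <<'E'
from h import *
import cv2
set_gripper(56);s=st("rel")
p=s["tool_pos"];Rm=R.from_quat(s["orientation"])
print(env.move_l(p+Rm.apply([0,0,-60]),rate=90,f_stop=6));st()
env.move_l(p+Rm.apply([0,0,-60])+[-30,0,40],rate=120);st()
cv2.imwrite("pics/l6.png",viewer.camera("scene"))
E
```

```text
rel t25.4 [526.3 302.8 145. ] F [-0.3  0.5 -0.6] w56.0
False
 t26.2 [488.3 291.1 189.9] F [ 0.2 -0.6  0.2] w56.2
 t26.7 [458.4 291.1 229.6] F [ 0.1 -0.5 -0.9] w56.0
```

View pics/l6.png

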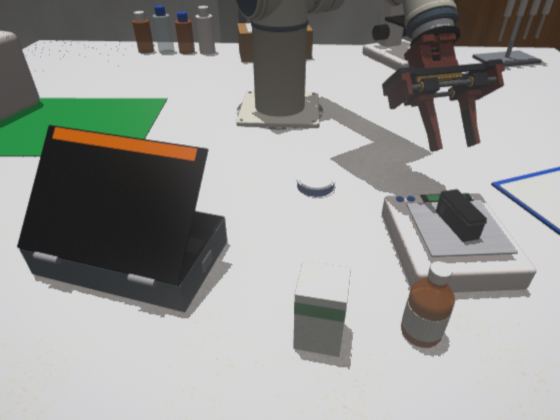

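The cassette stands alone on the pan at about (461,213). Now I'll shut the lid with closed fingers pointing straight down on its top face.

```bash
python3 - <<'E'
from h import *
import cv2
im=viewer.camera("top");cv2.imwrite("pics/l7t.png",cv2.resize(im[140:280,90:230],None,fx=4,fy=4))
for fl in(0,1):
  for yaw in (BY,BY+np.pi/2,0):
    o=ori(np.pi/2,yaw,fl)
    print(fl,yaw,env.ik(np.array([430,60,340.]),o),env.ik(b2w([-45,0,300]),o),env.ik(b2w([-75,0,144]),o),sep="\n ")
E
```

```text
0
 -0.227
 [ 1.11227425e-01  8.56969348e-02  1.99363337e+00 -4.44089210e-16
  1.06226235e+00 -1.23256890e+00]
 [-3.58494773e-01  3.87003996e-01  1.69342002e+00 -4.44089210e-16
  1.06116864e+00 -1.70229110e+00]
 [-3.65417204e-01  5.68325249e-01  1.84447786e+00 -4.44089210e-16
  7.28789547e-01 -1.70921353e+00]
0
 1.3437963267948965
 None
 None
 None
0
 0
 [ 1.11227425e-01  8.56969348e-02  1.99363337e+00 -4.44089210e-16
  1.06226235e+00 -1.45956890e+00]
 [-3.58494773e-01  3.87003996e-01  1.69342002e+00 -4.44089210e-16
  1.06116864e+00 -1.92929110e+00]
 [-3.65417204e-01  5.68325249e-01  1.84447786e+00 -4.44089210e-16
  7.28789547e-01 -1.93621353e+00]
1
 -0.227
 [ 1.11227425e-01  8.56969348e-02  1.99363337e+00 -4.44089210e-16
  1.06226235e+00  1.90902375e+00]
 [-3.58494773e-01  3.87003996e-01  1.69342002e+00 -4.44089210e-16
  1.06116864e+00  1.43930155e+00]
 [-3.65417204e-01  5.68325249e-01  1.84447786e+00 -4.44089210e-16
  7.28789547e-01  1.43237912e+00]
1
 1.3437963267948965
 [0.11122742 0.08569693 1.99363337 0.         1.06226235 0.33822742]
 [-0.35849477  0.387004    1.69342002  0.          1.06116864 -0.13149477]
 [-3.65417204e-01  5.68325249e-01  1.84447786e+00 -4.44089210e-16
  7.28789547e-01 -1.38417204e-01]
1
 0
 [ 1.11227425e-01  8.56969348e-02  1.99363337e+00 -4.44089210e-16
  1.06226235e+00  1.68202375e+00]
 [-3.58494773e-01  3.87003996e-01  1.69342002e+00 -4.44089210e-16
  1.06116864e+00  1.21230155e+00]
 [-3.65417204e-01  5.68325249e-01  1.84447786e+00 -4.44089210e-16
  7.28789547e-01  1.20537912e+00]
```

View pics/l7t.png

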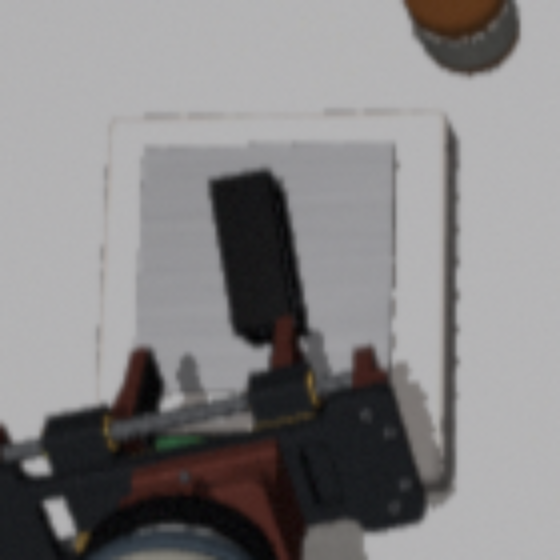

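The top view shows the cassette well inside the pan.

```bash
python3 - <<'E'
from h import *
import cv2
o=ori(np.pi/2,BY,True)
set_gripper(0)
env.reach([430,60,340.],o);st("v")
env.reach(b2w([-42,0,310]),o);st("above")
r=env.move_l(b2w([-42,0,255]),rate=90,f_stop=12);st(f"{r}")
# slanted line: stay behind the lip while it comes down
for x,z in ((-50,200),(-65,145+15),):
    r=env.move_l(b2w([x,0,z]),rate=70,f_stop=20);st(f"{z} {r}")
r=env.move_l(b2w([-72,0,140]),rate=30,f_stop=12);st(f"end {r}")
cv2.imwrite("pics/l8.png",viewer.camera("scene"))
E
```

```text
v t31.4 [429.9  60.1 339.9] F [0.6 0.1 0.7] w0.3
above t32.5 [ 566.8 -198.3  310. ] F [-0.4 -0.7 -0.4] w0.6
False t33.2 [ 567.3 -199.3  255.1] F [0.5 0.4 0.8] w0.4
200 False t34.2 [ 559.6 -197.6  200.2] F [ 0.7 -0.5  0.1] w0.4
160 False t34.9 [ 544.6 -194.2  159.8] F [1.  0.  0.3] w0.5
end True t35.5 [ 539.4 -193.   144.3] F [-1.3  0.9  7.3] w0.5
```

View pics/l8.png

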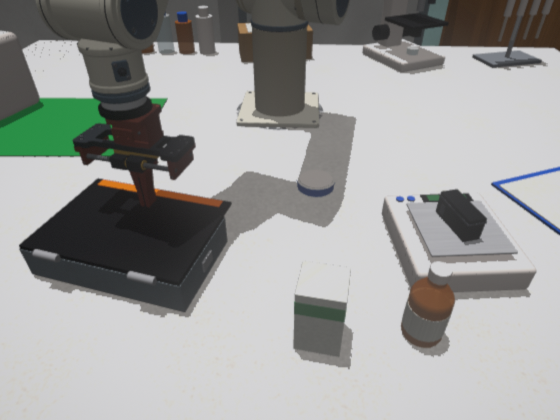

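The lid is shut: contact came with the tip at z = 64.3, which is the lid's top face. I'll retreat and check everything once more.

```bash
python3 - <<'E'
from h import *
import cv2
s=env.read_state();env.move_l(s["tool_pos"]+[0,0,150],rate=120)
env.reach([380,-150,340],ori(np.pi/2,BY,True));env.hold(.3);st()
cv2.imwrite("pics/l9.png",viewer.camera("scene"));cv2.imwrite("pics/l9t.png",viewer.camera("top"))
for n in("l9","a_scene"): pass
a=cv2.imread("pics/a_top.png");b=cv2.imread("pics/l9t.png");cv2.imwrite("pics/d.png",cv2.absdiff(a,b))
E
```

```text
t38.0 [ 380.7 -150.2  339.6] F [-0.1 -0.2  0.2] w0.1
```

View pics/l9.png

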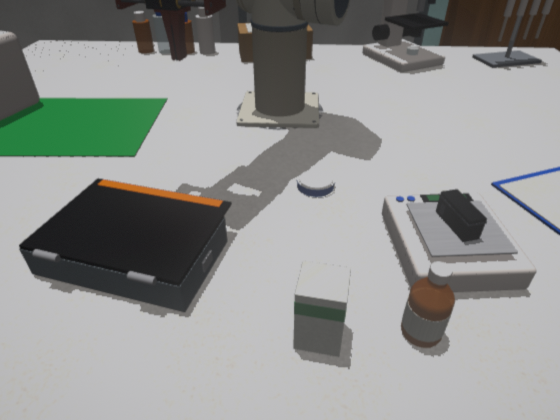

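View pics/d.png

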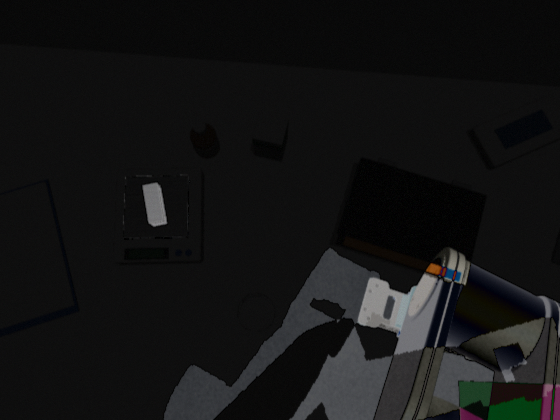

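The scene view matches the start, with the lid shut and the cassette on the pan at (461,213). In the difference image only the cassette, a slight shift of the pan, and the arm with its shadow have changed. The bottle, carton, dish and lid show no change.

```bash
python3 -c "
from h import *
print(workorder.sign_off());st()"
```

```text
the job is handed in; nothing more can be done
None
the job is handed in; nothing more can be done
```

The job is done and handed in at about 38 s of the 72 s allowed. The cassette stands alone on the balance pan and the box lid is shut.

- **Lid up:** I hooked the lid from under its lip and raised it until the force climbed to about 11 N, which I took as its stop.
- **Finding the cassette:** A tilted probe touched its top at z ≈ 47 mm, and a sideways sweep then found its side face. The gripper closed on it at 29.8 mm wide, and the wrist carried about 3.6 N.
- **Placing it:** I lowered it onto the pan at 18 mm/s, stopping on a 2.6 N change, then opened the fingers and backed out without contact.
- **Lid shut:** I pressed it down from above until the fingertips met the lid top at z ≈ 64 mm, its shut height.

**Last checks:** After I moved away, the wrist force was about 0 and the lid looked the same as at the start. The cassette was well inside the pan, and comparing before and after images showed no movement of the bottle, carton or dish. No check failed or disagreed. I judged the lid angle and pan depression from forces and images only, since neither can be read directly.

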